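# Put two spare feed rollers away in the parts tin

## Task

Put the two good feed rollers (green cores) away in the blue parts tin, one standing upright in each bay: the packing inside is at a different, unknown height each time, so lower each roller gently until you feel it touch and only then let go, never dropping it or ramming it down. When both stand in the tin, shut the lid fully. Leave the worn roller with the orange core, the bottle and the screwdriver where they are.

Things in the scene. Friction and masses are not known exactly. Their poses are not given: they have to be found in the camera images.
- roller_a_center (a point): good feed roller: upright cylinder 44 mm in diameter, 75 mm tall, black rubber with green core and bands; stands on end on the table; 110 to 225 g. Point: its centre, 37.5 mm above its foot; z axis along the roller (up)
- roller_b_center (a point): second good feed roller, the same in every way as the first. Point: its centre, 37.5 mm above its foot; z axis along the roller (up)
- worn_center (a point): worn feed roller, same size but grey with orange core and bands; stands on the table and stays there. Point: its centre; z axis up along the roller
- tin: blue steel tin fixed to the table, 170 mm along its x, 210 mm along its y, 135 mm high, walls 4 mm, open above; origin: centre of its underside, z up; front is its -x side, the lid is hinged on its +x side. A low divider along x at y = 0 (4 mm thick, top 60 mm above the table) makes two bays, each 162 mm (x) by 99 mm (y) inside
- tin_bay_left (a point): centre of the mouth of the bay on the tin's +y side, at rim height (135 mm above the table); axes as the tin's. In the bay lies a level brown packing board covering it all; its top is 20 to 56 mm above the table, unknown, and not the same in both bays; it is sprung, gives 1 mm per 1.5 N up to 8 mm, then it is hard
- tin_bay_right (a point): the same for the bay on the tin's -y side: centre of its mouth, at rim height; it has a like packing board at its own unknown height
- lid (a joint): hinge of the tin's lid, a flat blue plate 170 x 210 mm, 5 mm thick: 0 is shut, flat on the rim (its top 141 mm above the table), 1.57 upright, 1.95 the widest; it starts open between 1.65 and 1.88. A stiff hinge: it stays where it is left and takes 0.6 Nm at most to move (about 4 N at its free edge)
- lid_hinge (a point): middle of the hinge line, on the tin's +x rim 135 mm above the table, at the underside of the shut lid; the hinge line runs along the tin's y axis. Axes move with the lid: -x points from the hinge to the lid's free edge, 170 mm away; z points out of the lid's outer (top) face
- lid_tab (a point): middle of the flat steel tab (20 mm long, 50 mm wide, 5 mm thick) that sticks out of the middle of the lid's free edge, 179 mm from the hinge line; axes as the lid's
- cleaner_center (a point): white bottle with red cap, 54 mm in diameter, 130 mm tall, standing on the table; leave alone. Point: its centre
- driver: screwdriver lying flat on the table, about 200 mm long along its x axis, handle to -x; leave alone. Origin: its middle at table height
Not all that is in view belongs to the job. What is shaped like the part that bears roller_a_center but pink or purple is not meant.

How it is judged:
By the outcome, as a careful person would: the job done as asked, in the order asked, and still so for the second after the job is handed in, with the robot touching nothing.
It also fails if it takes over 67 s, if anything falls off the work surface, if the arm or the gripper's body presses on something with over 40 N, if the wrist force passes 120 N, or if a joint passes its speed limit or range.

## Robot

A 6-joint arm with a two-finger parallel gripper is mounted at the origin on the work surface. World frame = base frame: x ahead of the robot, y to its left, z up, the work surface at z = 0. Lengths are in mm, angles in rad, forces in N, time in s.
With the tool pointing down it reaches from about 275 to 1000 mm from the base axis. Payload 8.4 kg.
Tool frame: the origin (TCP) lies between the finger pads; the fingertips stand 8 mm ahead of it and the grasp point (between the pads) lies 11 mm behind it (tcp_to_tips is the distance from the TCP to the fingertips, in mm); z points along the fingers, y is the line along which they close (so a half turn about z gives the same grasp; the last joint's range is limited). The gripper opens to 85 mm and grips with 20 to 120 N. Pads are 22 mm wide; open, the fingers measure 114 mm over their backs; the gripper's body (76 mm by 85 mm) begins 54 mm behind the grasp point. The pads swing forward as they close: fully open they stand 13 mm farther back than shut.
Start: joints at [-1.226, 0.353, 1.633, -0, 1.155, -0.002], TCP at [212.43, -587.794, 239.281] pointing down, gripper open.
Joint ranges: [-2.63, 2.63], [-0.92, 2.1], [0.06, 2.66], [-1.3, 4.44], [0, 2.69], [-3.02, 3.02]. Speed limits (rad/s): [2.22, 2.22, 2.79, 3.14, 3.14, 3.14].

## Interface

Orientations are given as [roll, pitch, yaw] about the fixed x, y, z axes, in that order (R = Rz(yaw) Ry(pitch) Rx(roll)).
In Python, from rig import * gives the robot as it stands.
- The arm moves only by the tool step_arm, never from a script. Its argument "motion" is a list of rows, each an object with "claw": the finger opening in mm, from 0 to 85.4; "delta_pos": the shift along the tool's x, y, z in mm, a list of three; "turn": the turn about the tool's z in rad. In form: [{"claw": claw, "delta_pos": [dx, dy, dz], "turn": turn}, ...]. A call has 1 to 8 rows; each row shifts and turns the commanded pose from where the row before left it, along the tool's axes as they then stand; what a row does not reach is not made up. A row lasts 1/12 s, in which the tool goes at most 41.7 mm and 7.16 degrees, less where a joint would pass 70% of its speed; a pose out of reach is approached as far as the arm can. A call is refused whole if a number of a shift passes 41.7 or a number of a turn 0.125, either way. A call with a gripper value outside its range is refused whole. The fingers move at their own pace and stop on an object; "force" is the grip in N (left out, the last holds). Time passes only in rows, so rows that do not move let the fingers close. It gives the time, the measured TCP pose, the force, the opening and the grip force at its end, in the units of the state.
- sense(): the state, without advancing time (a new reading comes with each control period).
- grab_frame(name): name is "side" or "top"; returns a dict with "img" (400x640x3 uint8, red, green, blue), "vertical_fov" (degrees; the focal length in pixels is half the picture's height over the tangent of half this angle, whatever the lens; pixels are square), "cx", "cy" (the principal point, pixels), "R" (3x3) and "t" (3): a world point X has camera coordinates R X + t. Camera axes: x right, y down, z forward; pixel columns grow to the right and rows downward; lengths in mm; the calibration is good to about 2 mm. A picture is of the moment at which its call begins. There is no depth.
- sign_off(): hands the job in; it is judged then, once.
The state is a dict: "clock": time; "qpos": joint angles; "qvel": joint speeds; "joint_efforts": joint torques, N m; "eef_pos": TCP position; "tcp_rot": TCP orientation; "contact_force": force on the tool from outside, world axes, zero at the start; "wrist_torque": the same for the moment, N m; "opening": opening from 0.0 (shut) to 1.0 (fully open); "grasp_force": force on a finger pad.
Only numpy, scipy, OpenCV 4.12 (cv2) and the standard library are available. Lean on these libraries where they do the work, as an engineer would, in place of code of your own. Each camera call takes 0.05 s, during which the arm holds its last target. There are 200 camera calls.

## Working session

There is one attempt and no reset: what is moved stays moved. The work goes in short steps, Python scripts to look and compute and a tool call to move; the robot and the scene stay as the last step left them, time stands still between calls to the robot, and variables do not carry over. Pictures are saved under pics/ and viewed, at most 10 in all, crops included, and the job is handed in when it is done.

Besides the shell and the picture viewer there is one more tool, called after "Call:" as name(argument=value, ...) on one line, values as JSON. step_arm: Moves the arm, as the interface text tells. Its arguments: {"type":"object","properties":{"motion":{"type":"array","items":{"type":"object","properties":{"claw":{"type":"number"},"delta_pos":{"type":"array","items":{"type":"number"}},"turn":{"type":"number"}}}},"force":{"type":"number"}},"required":["motion"]}

```bash
mkdir -p pics; cat > h.py <<'E'
from rig import *
import numpy as np, cv2
def K(f):
    h=f["img"].shape[0]; return h/2/np.tan(np.radians(f["vertical_fov"])/2)
def ray(f,u,v):
    R=np.array(f["R"]);t=np.array(f["t"]);k=K(f)
    d=R.T@np.array([(u-f["cx"])/k,(v-f["cy"])/k,1]); return -R.T@t,d
def onz(f,u,v,z):
    o,d=ray(f,u,v); return o+d*(z-o[2])/d[2]
def proj(f,X):
    c=np.array(f["R"])@np.array(X,float)+np.array(f["t"]);k=K(f); return f["cx"]+k*c[0]/c[2],f["cy"]+k*c[1]/c[2]
E
python3 - <<'E'
from h import *
for n in("top","side"):
    f=grab_frame(n);cv2.imwrite(f"pics/{n}0.png",cv2.cvtColor(f["img"],cv2.COLOR_RGB2BGR))
    o,d=ray(f,f["cx"],f["cy"]);print(n,f["vertical_fov"],f["cx"],f["cy"],o,d)
print(sense())
E
```

```text
top 56.403115811245556 319.7608149103688 196.0721300519791 [468.90556918 111.16263396 942.48382786] [ 0.09759374 -0.00837807 -0.99519107]
side 51.299999530683856 318.7614135433481 195.1923642293739 [-57.450829   679.66716697 810.61315732] [ 0.54571198 -0.54102472 -0.63991459]
{'clock': 0.1, 'qpos': array([-1.22637202e+00,  3.53602728e-01,  1.63408002e+00, -1.78942027e-05,
        1.15517042e+00, -2.40511289e-03]), 'qvel': array([ 1.90420229e-04, -1.63169844e-03, -2.10546190e-03,  4.58399027e-04,
       -6.83665523e-05,  1.15180925e-03]), 'joint_efforts': array([-1.54390455e-04, -6.06355619e+01, -3.42822647e+01,  1.67596509e-04,
        4.12807727e-03,  4.11959934e-05]), 'eef_pos': array([ 212.2983289 , -587.39131566,  238.61317766]), 'tcp_rot': array([-3.14033210e+00,  1.33299054e-05,  3.46836662e-01]), 'contact_force': array([ 0.42022987, -0.23085228, -0.64383001]), 'wrist_torque': array([ 0.05377889, -0.02397201, -0.03243007]), 'grasp_force': 0.0, 'opening': 1.001293156389822}
```

View pics/top0.png

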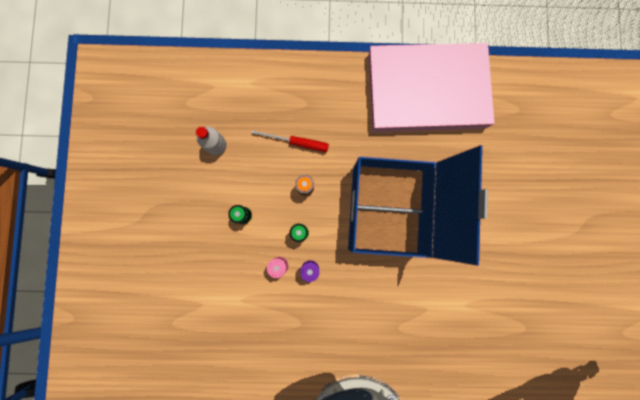

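View pics/side0.png

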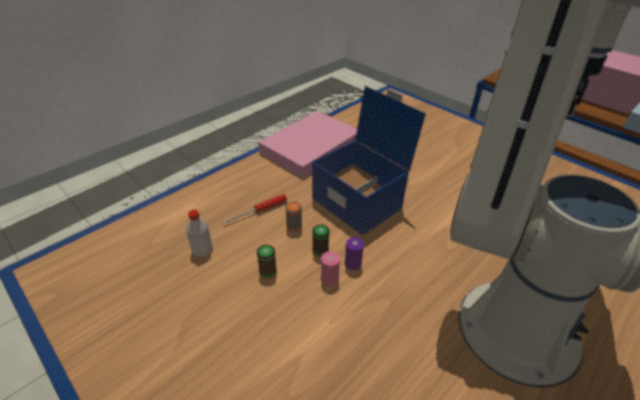

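The top view shows green cores at (238,214) and (299,233), the worn orange one at (304,184), and pink (277,268) and purple (310,271) decoys. The tin is around (395,205) with its lid open to the right. The side view shows green cores at (266,253) and (321,232), orange at (294,210), pink at (331,268) and purple at (354,247). The two green ones fit the description, so I'll measure them and confirm in one crop.

```bash
python3 - <<'E'
from h import *
F={n:grab_frame(n) for n in("top","side")}
for n,f in F.items():
    hsv=cv2.cvtColor(f["img"],cv2.COLOR_RGB2HSV)
    for c,(lo,hi) in {"green":((50,100,50),(85,255,255)),"orange":((5,190,170),(14,255,255)),"pink":((160,90,120),(175,255,255)),"purple":((125,90,60),(150,255,255))}.items():
        m=cv2.inRange(hsv,lo,hi); k,_,s,ce=cv2.connectedComponentsWithStats(m)
        for i in range(1,k):
            if 25<s[i,4]<900: print(n,c,s[i],ce[i].round(1),onz(f,*ce[i],75).round(1))
f=F["top"]
c=f["img"][120:290,180:500]; c=cv2.resize(c,None,fx=2.5,fy=2.5,interpolation=cv2.INTER_CUBIC)
cv2.imwrite("pics/crop1.png",cv2.cvtColor(c,cv2.COLOR_RGB2BGR))
E
```

```text
top green [230 206  16  16 178] [237.1 213.5] [508.4 294.6  75. ]
top green [291 225  17  16 192] [298.7 232.5] [468.1 150.5  75. ]
top pink [267 258  20  20 290] [276.8 267.2] [387.6 198.2  75. ]
top purple [300 261  19  21 277] [309.3 271. ] [380.9 123.5  75. ]
side green [314 226  14  10  89] [320.6 230.4] [467.9 150.7  75. ]
side green [259 246  14  11 101] [265.5 251. ] [508.9 293.9  75. ]
side orange [288 203  11   7  33] [293.1 206.5] [583.5 140.1  75. ]
side pink [321 252  18  15 185] [329.8 259. ] [385.7 201.6  75. ]
side purple [347 237  17  17 190] [354.7 244.8] [375.9 125.6  75. ]
```

View pics/crop1.png

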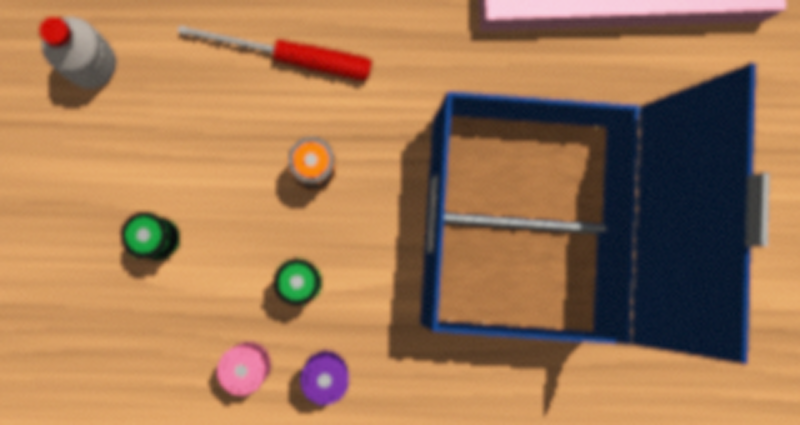

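The crop shows two green-cored rollers at (143,236) and (297,281), which are the two meant; orange, pink and purple are excluded. Next I'll enlarge the tin for its rim corners.

```bash
python3 - <<'E'
from h import *
f=grab_frame("top")
c=f["img"][142:270,345:493]; c=cv2.resize(c,None,fx=4.6,fy=4.6,interpolation=cv2.INTER_CUBIC)
c=cv2.convertScaleAbs(c,alpha=1.7,beta=10)
cv2.imwrite("pics/tin_t.png",cv2.cvtColor(c,cv2.COLOR_RGB2BGR))
f=grab_frame("side")
c=f["img"][85:240,300:430]; c=cv2.resize(c,None,fx=3.8,fy=3.8,interpolation=cv2.INTER_CUBIC)
c=cv2.convertScaleAbs(c,alpha=1.7,beta=10)
cv2.imwrite("pics/tin_s.png",cv2.cvtColor(c,cv2.COLOR_RGB2BGR))
E
```

```text
(no output)
```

View pics/tin_t.png

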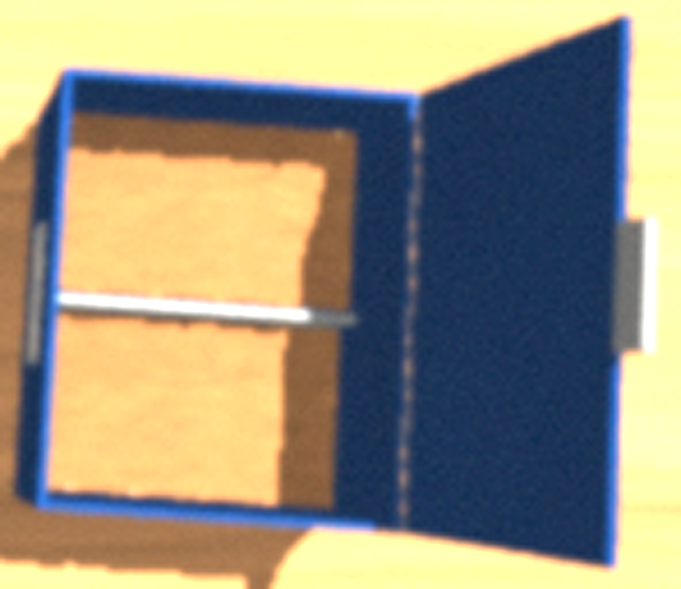

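View pics/tin_s.png

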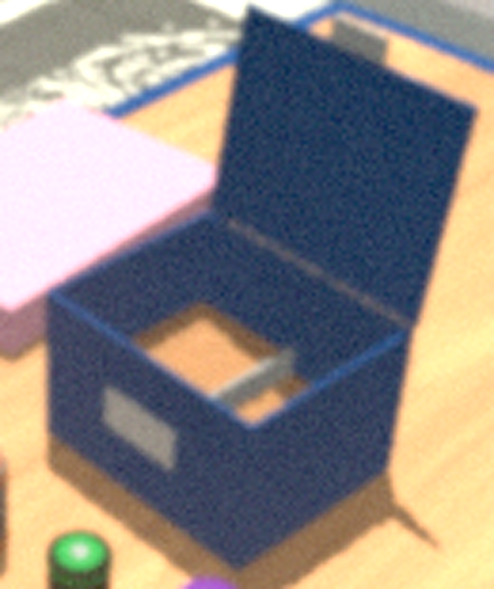

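The top crop shows rim corners at (66,71), (40,507), (416,96) and (404,528), with the tab at (635,285). In the side crop the rim corners are (50,295), (252,428), (410,330) and (212,212), with the tab at about (360,42).

```bash
python3 - <<'E'
from h import *
T=grab_frame("top");S=grab_frame("side")
mt=lambda p:(345+(p[0]+.5)/4.6-.5,142+(p[1]+.5)/4.6-.5)
ms=lambda p:(300+(p[0]+.5)/3.8-.5,85+(p[1]+.5)/3.8-.5)
loc=np.array([[-85,105],[-85,-105],[85,105],[85,-105]],float)
def fit(P):
    c=P.mean(0);A=loc;B=P-c
    a=np.arctan2((A[:,0]*B[:,1]-A[:,1]*B[:,0]).sum(),(A*B).sum())
    R=np.array([[np.cos(a),-np.sin(a)],[np.sin(a),np.cos(a)]])
    print(c.round(1),round(a,4),(P-c-A@R.T).round(1).tolist()); return c,a,R
t=np.array([onz(T,*mt(p),135)[:2] for p in[(66,71),(40,507),(416,96),(404,528)]])
s=np.array([onz(S,*ms(p),135)[:2] for p in[(50,295),(252,428),(212,212),(410,330)]])
fit(t);fit(s);c,a,R=fit((t+s)/2)
for n,l in dict(left=(0,51.5),right=(0,-51.5),hinge=(85,0)).items(): print(n,(c+R@np.array(l)).round(1))
# tab by two rays
o1,d1=ray(T,*mt((635,285)));o2,d2=ray(S,*ms((360,42)))
M=np.stack([d1,-d2],1);x=np.linalg.lstsq(M,o2-o1,rcond=None)[0]
p=(o1+d1*x[0]+o2+d2*x[1])/2;print("tab",p.round(1),np.linalg.norm(o1+d1*x[0]-o2-d2*x[1]).round(1))
l=R.T@(p[:2]-c);print("tab local",l,p[2], "lid ang",np.arctan2(p[2]-135,-(l[0]-85)))
E
```

```text
[529.9 -59.7] -1.6091 [[-1.5, -0.9], [1.5, 0.1], [-2.5, 1.1], [2.5, -0.3]]
[528.7 -60.4] -1.619 [[-4.3, 0.5], [2.7, -1.6], [-2.4, -1.4], [4.1, 2.6]]
[529.3 -60. ] -1.6141 [[-2.9, -0.2], [2.1, -0.8], [-2.5, -0.2], [3.3, 1.1]]
left [580.8 -62.3]
right [477.9 -57.8]
hinge [ 525.7 -145. ]
tab [ 524.8 -172.8  311.1] 1.4
tab local [112.82277641   0.30656456] 311.1173724651087 lid ang 1.7274800285924703
```

Call:
step_arm(motion=[{"claw": 85,"delta_pos": [23,-32.6,0],"turn": 0.0975},{"claw": 85,"delta_pos": [20,-34.7,0],"turn": 0.0975},{"claw": 85,"delta_pos": [16.4,-36.5,0],"turn": 0.0975},{"claw": 85,"delta_pos": [12.8,-37.9,0],"turn": 0.0975},{"claw": 85,"delta_pos": [9,-39,0],"turn": 0},{"claw": 85,"delta_pos": [9,-39,0],"turn": 0},{"claw": 85,"delta_pos": [9,-39,0],"turn": 0},{"claw": 85,"delta_pos": [9,-39,0],"turn": 0}])

```text
clock: 1.07
eef_pos: [297.9, -277.6, 239.4]
tcp_rot: [3.141, -0.001, -0.044]
contact_force: [1.2, -0.4, -0.0]
opening: 0.995
grasp_force: 0.0
```

Call:
step_arm(motion=[{"claw": 85,"delta_pos": [9,-39,0],"turn": 0},{"claw": 85,"delta_pos": [9,-39,0],"turn": 0},{"claw": 85,"delta_pos": [9,-39,0],"turn": 0},{"claw": 85,"delta_pos": [14.6,-37.2,0],"turn": 0},{"claw": 85,"delta_pos": [14.6,-37.2,0],"turn": 0},{"claw": 85,"delta_pos": [14.6,-37.2,0],"turn": 0},{"claw": 85,"delta_pos": [14.6,-37.2,0],"turn": 0},{"claw": 85,"delta_pos": [14.6,-37.2,0],"turn": 0}])

```text
clock: 1.73
eef_pos: [411.4, 21.2, 239.7]
tcp_rot: [3.142, -0.001, -0.043]
contact_force: [1.7, -1.6, 0.1]
opening: 0.998
grasp_force: 0.0
```

Call:
step_arm(motion=[{"claw": 85,"delta_pos": [12.7,-32.9,0],"turn": 0},{"claw": 85,"delta_pos": [12.7,-32.9,0],"turn": 0},{"claw": 85,"delta_pos": [12.7,-32.9,0],"turn": 0},{"claw": 85,"delta_pos": [12.7,-32.9,0],"turn": 0},{"claw": 85,"delta_pos": [0,0,35],"turn": 0},{"claw": 85,"delta_pos": [0,0,35],"turn": 0},{"claw": 85,"delta_pos": [0,0,35],"turn": 0},{"claw": 85,"delta_pos": [0,0,15],"turn": 0}])

```text
clock: 2.4
eef_pos: [465.1, 148.0, 115.7]
tcp_rot: [3.14, 0.004, -0.042]
contact_force: [-0.8, 0.3, 0.6]
opening: 0.993
grasp_force: 0.0
```

Call:
step_arm(motion=[{"claw": 85,"delta_pos": [2.8,-2.7,10],"turn": 0},{"claw": 85,"delta_pos": [0,0,30],"turn": 0},{"claw": 85,"delta_pos": [0,0,22],"turn": 0},{"claw": 85,"delta_pos": [0,0,3],"turn": 0},{"claw": 40,"delta_pos": [0,0,0],"turn": 0},{"claw": 40,"delta_pos": [0,0,0],"turn": 0},{"claw": 40,"delta_pos": [0,0,0],"turn": 0},{"claw": 40,"delta_pos": [0,0,0],"turn": 0}], force=40)

```text
clock: 3.07
eef_pos: [471.6, 151.2, 56.0]
tcp_rot: [-3.141, -0.003, -0.043]
contact_force: [-0.2, -0.2, 7.1]
opening: 0.503
grasp_force: 39.5
```

Call:
step_arm(motion=[{"claw": 40,"delta_pos": [0,0,0],"turn": 0},{"claw": 40,"delta_pos": [0,0,-2],"turn": 0},{"claw": 40,"delta_pos": [0,0,-10],"turn": 0},{"claw": 40,"delta_pos": [0,0,-10],"turn": 0},{"claw": 40,"delta_pos": [0,0,0],"turn": 0},{"claw": 40,"delta_pos": [0,0,0],"turn": 0}])

```text
clock: 3.57
eef_pos: [471.0, 151.1, 77.5]
tcp_rot: [-3.141, -0.002, -0.043]
contact_force: [-0.5, -0.1, -1.6]
opening: 0.5
grasp_force: 41.0
```

Call:
step_arm(motion=[{"claw": 40,"delta_pos": [0,0,-25],"turn": 0},{"claw": 40,"delta_pos": [0,0,-38],"turn": 0},{"claw": 40,"delta_pos": [0,0,-38],"turn": 0},{"claw": 40,"delta_pos": [0,0,-38],"turn": 0},{"claw": 40,"delta_pos": [10,17.4,0],"turn": 0},{"claw": 40,"delta_pos": [19.8,34.8,0],"turn": 0},{"claw": 40,"delta_pos": [19.8,34.8,0],"turn": 0},{"claw": 40,"delta_pos": [19.8,34.8,0],"turn": 0}])

```text
clock: 4.23
eef_pos: [534.7, 25.0, 215.6]
tcp_rot: [-3.142, -0.001, -0.042]
contact_force: [0.5, 1.3, -1.7]
opening: 0.501
grasp_force: 41.7
```

Call:
step_arm(motion=[{"claw": 40,"delta_pos": [19.8,34.8,0],"turn": 0},{"claw": 40,"delta_pos": [19.8,34.8,0],"turn": 0},{"claw": 40,"delta_pos": [10,17.4,0],"turn": 0},{"claw": 40,"delta_pos": [0,0,0],"turn": 0},{"claw": 40,"delta_pos": [0,0,0],"turn": 0},{"claw": 40,"delta_pos": [0,0,0],"turn": 0}])

```text
clock: 4.73
eef_pos: [579.3, -62.3, 214.7]
tcp_rot: [-3.141, 0.001, -0.044]
contact_force: [-0.5, 0.4, -2.7]
opening: 0.508
grasp_force: 41.6
```

```bash
python3 - <<'E'
from h import *
s=sense();print(s["eef_pos"],s["contact_force"],s["opening"])
f=grab_frame("side")
p=proj(f,s["eef_pos"]);u,v=int(p[0]),int(p[1]);print(u,v)
c=f["img"][max(0,v-60):v+60,max(0,u-75):u+75];c=cv2.resize(c,None,fx=4,fy=4,interpolation=cv2.INTER_CUBIC)
cv2.imwrite("pics/held.png",cv2.cvtColor(cv2.convertScaleAbs(c,alpha=1.6),cv2.COLOR_RGB2BGR))
E
```

```text
[579.32515804 -62.3170817  214.73651357] [-0.53933426  0.44969544 -2.65122803] 0.5081579278050712
348 134
```

View pics/held.png

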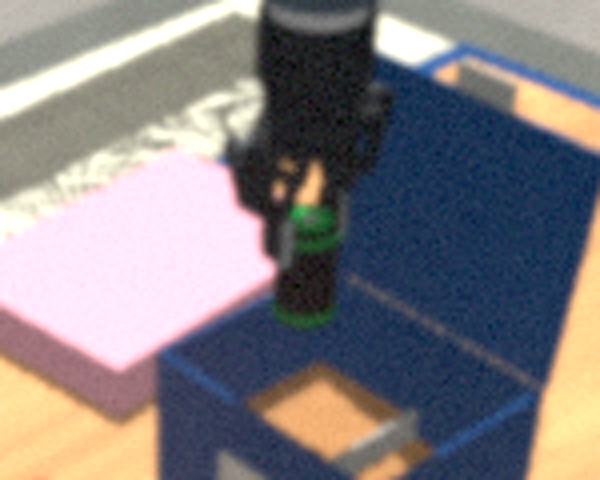

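The picture shows the roller held upright (crop 305,260) over the far bay. I'll lower it quickly to just above the highest possible board, then in small steps.

Call:
step_arm(motion=[{"claw": 40,"delta_pos": [1.5,0,15],"turn": 0},{"claw": 40,"delta_pos": [0,0,25],"turn": 0},{"claw": 40,"delta_pos": [0,0,25],"turn": 0},{"claw": 40,"delta_pos": [0,0,15],"turn": 0},{"claw": 40,"delta_pos": [0,0,6],"turn": 0},{"claw": 40,"delta_pos": [0,0,2],"turn": 0},{"claw": 40,"delta_pos": [0,0,0],"turn": 0},{"claw": 40,"delta_pos": [0,0,0],"turn": 0}])

```text
clock: 5.45
eef_pos: [582.3, -62.5, 128.4]
tcp_rot: [3.142, -0.002, -0.043]
contact_force: [-0.1, 0.1, -1.0]
opening: 0.501
grasp_force: 41.6
```

Call:
step_arm(motion=[{"claw": 40,"delta_pos": [0,0,2],"turn": 0},{"claw": 40,"delta_pos": [0,0,2],"turn": 0},{"claw": 40,"delta_pos": [0,0,2],"turn": 0},{"claw": 40,"delta_pos": [0,0,0],"turn": 0}])

```text
clock: 5.78
eef_pos: [581.5, -63.0, 121.2]
tcp_rot: [3.142, 0.0, -0.043]
contact_force: [-0.8, 0.5, -2.1]
opening: 0.503
grasp_force: 41.6
```

Call:
step_arm(motion=[{"claw": 40,"delta_pos": [0,0,2],"turn": 0},{"claw": 40,"delta_pos": [0,0,2],"turn": 0},{"claw": 40,"delta_pos": [0,0,2],"turn": 0},{"claw": 40,"delta_pos": [0,0,2],"turn": 0}])

```text
clock: 6.12
eef_pos: [581.6, -62.9, 113.0]
tcp_rot: [-3.142, 0.0, -0.043]
contact_force: [-0.4, -0.3, -1.2]
opening: 0.5
grasp_force: 41.6
```

Call:
step_arm(motion=[{"claw": 40,"delta_pos": [0,0,1.5],"turn": 0},{"claw": 40,"delta_pos": [0,0,1.5],"turn": 0},{"claw": 40,"delta_pos": [0,0,1.5],"turn": 0}])

```text
clock: 6.37
eef_pos: [581.6, -62.9, 108.6]
tcp_rot: [-3.142, 0.0, -0.043]
contact_force: [-0.4, -0.2, -1.2]
opening: 0.505
grasp_force: 41.6
```

Call:
step_arm(motion=[{"claw": 40,"delta_pos": [0,0,1.5],"turn": 0},{"claw": 40,"delta_pos": [0,0,1.5],"turn": 0},{"claw": 40,"delta_pos": [0,0,1.5],"turn": 0}])

```text
clock: 6.62
eef_pos: [581.8, -62.9, 104.5]
tcp_rot: [3.142, -0.0, -0.043]
contact_force: [-1.9, -0.0, 5.0]
opening: 0.5
grasp_force: 42.1
```

Contact felt (+6 N). I'll ease off 2 mm, settle, then release.

Call:
step_arm(motion=[{"claw": 40,"delta_pos": [0,0,-1],"turn": 0},{"claw": 40,"delta_pos": [0,0,-1],"turn": 0},{"claw": 40,"delta_pos": [0,0,0],"turn": 0},{"claw": 40,"delta_pos": [0,0,0],"turn": 0}])

```text
clock: 6.95
eef_pos: [581.7, -62.9, 106.4]
tcp_rot: [3.142, -0.0, -0.043]
contact_force: [-0.2, -1.1, 1.0]
opening: 0.498
grasp_force: 42.1
```

Call:
step_arm(motion=[{"claw": 48,"delta_pos": [0,0,0],"turn": 0},{"claw": 56,"delta_pos": [0,0,0],"turn": 0},{"claw": 70,"delta_pos": [0,0,0],"turn": 0},{"claw": 80,"delta_pos": [0,0,0],"turn": 0},{"claw": 80,"delta_pos": [0,0,-5],"turn": 0},{"claw": 80,"delta_pos": [0,0,-15],"turn": 0},{"claw": 80,"delta_pos": [0,0,-25],"turn": 0},{"claw": 80,"delta_pos": [0,0,-25],"turn": 0}])

```text
clock: 7.62
eef_pos: [581.0, -62.8, 176.7]
tcp_rot: [-3.141, 0.002, -0.043]
contact_force: [1.0, -0.2, -0.0]
opening: 0.935
grasp_force: 0.0
```

Call:
step_arm(motion=[{"claw": 85,"delta_pos": [0,0,-35],"turn": 0},{"claw": 85,"delta_pos": [0,0,-15],"turn": 0},{"claw": 85,"delta_pos": [-4,-20,0],"turn": 0},{"claw": 85,"delta_pos": [-9,-39,0],"turn": 0},{"claw": 85,"delta_pos": [-9,-39,0],"turn": 0},{"claw": 85,"delta_pos": [-9,-39,0],"turn": 0},{"claw": 85,"delta_pos": [-9,-39,0],"turn": 0},{"claw": 85,"delta_pos": [-9,-39,0],"turn": 0}])

```text
clock: 8.28
eef_pos: [541.4, 155.7, 226.9]
tcp_rot: [-3.141, -0.001, -0.044]
contact_force: [1.0, 0.0, 0.4]
opening: 0.995
grasp_force: 0.0
```

```bash
python3 - <<'E'
from h import *
out=[]
for n,(r0,r1,c0,c1) in dict(top=(140,280,215,445),side=(120,290,230,420)).items():
    f=grab_frame(n);c=cv2.resize(f["img"][r0:r1,c0:c1],(600,int(600*(r1-r0)/(c1-c0))) if n=="top" else (335,300),interpolation=cv2.INTER_CUBIC)
    out.append(cv2.resize(c,(400,int(c.shape[0]*400/c.shape[1]))))
h=max(o.shape[0] for o in out);out=[cv2.copyMakeBorder(o,0,h-o.shape[0],0,0,0) for o in out]
cv2.imwrite("pics/after1.png",cv2.cvtColor(cv2.convertScaleAbs(np.hstack(out),alpha=1.4),cv2.COLOR_RGB2BGR))
f=grab_frame("top");hsv=cv2.cvtColor(f["img"],cv2.COLOR_RGB2HSV)
k,_,s,ce=cv2.connectedComponentsWithStats(cv2.inRange(hsv,(50,100,50),(85,255,255)))
for i in range(1,k):
    if s[i,4]>25: print(s[i],ce[i],onz(f,*ce[i],75),onz(f,*ce[i],125))
E
```

```text
[388 177  16  17 192] [395.53125  184.765625] [585.32660444 -73.4238623   75.        ] [578.61633322 -62.78467282 125.        ]
```

View pics/after1.png

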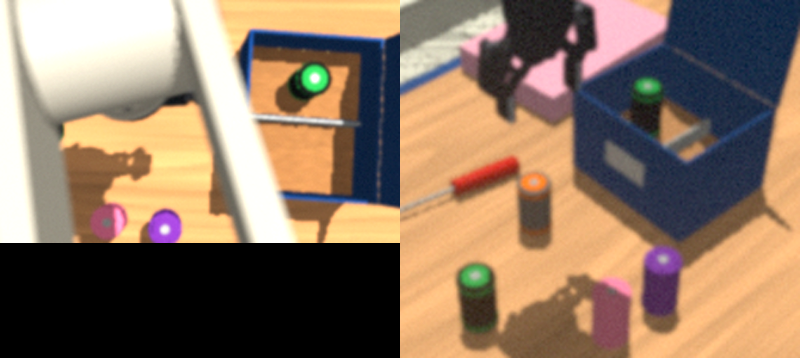

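The picture shows the first roller upright in the far bay (left half 313,78), with the other things untouched. Next is the second roller.

Call:
step_arm(motion=[{"claw": 85,"delta_pos": [-9.7,-34.3,0],"turn": 0},{"claw": 85,"delta_pos": [-9.7,-34.3,0],"turn": 0},{"claw": 85,"delta_pos": [-9.7,-34.3,0],"turn": 0},{"claw": 85,"delta_pos": [-9.7,-34.3,0],"turn": 0},{"claw": 85,"delta_pos": [0,0,35],"turn": 0},{"claw": 85,"delta_pos": [0,0,35],"turn": 0},{"claw": 85,"delta_pos": [0,0,25],"turn": 0},{"claw": 85,"delta_pos": [0,0,10],"turn": 0}])

```text
clock: 9.1
eef_pos: [507.6, 290.8, 117.9]
tcp_rot: [3.139, 0.004, -0.044]
contact_force: [-0.3, -0.6, -0.3]
opening: 0.995
grasp_force: 0.0
```

Call:
step_arm(motion=[{"claw": 85,"delta_pos": [0,0,0],"turn": 0},{"claw": 85,"delta_pos": [0,0,0],"turn": 0}])

```text
clock: 9.27
eef_pos: [509.9, 292.2, 121.9]
tcp_rot: [3.141, -0.0, -0.044]
contact_force: [0.5, 0.3, 0.9]
opening: 0.998
grasp_force: 0.0
```

Call:
step_arm(motion=[{"claw": 85,"delta_pos": [-1.4,-2.1,10],"turn": 0},{"claw": 85,"delta_pos": [0,0,30],"turn": 0},{"claw": 85,"delta_pos": [0,0,20],"turn": 0},{"claw": 85,"delta_pos": [0,0,7],"turn": 0},{"claw": 85,"delta_pos": [0,0,0],"turn": 0},{"claw": 40,"delta_pos": [0,0,0],"turn": 0},{"claw": 40,"delta_pos": [0,0,0],"turn": 0},{"claw": 40,"delta_pos": [0,0,0],"turn": 0}], force=40)

```text
clock: 9.93
eef_pos: [508.8, 295.5, 55.8]
tcp_rot: [-3.14, -0.002, -0.043]
contact_force: [0.1, -0.3, 0.7]
opening: 0.602
grasp_force: 0.0
```

Call:
step_arm(motion=[{"claw": 40,"delta_pos": [0,0,0],"turn": 0},{"claw": 40,"delta_pos": [0,0,0],"turn": 0}])

```text
clock: 10.1
eef_pos: [508.7, 295.3, 55.8]
tcp_rot: [-3.14, -0.002, -0.043]
contact_force: [-0.1, -1.5, 6.8]
opening: 0.504
grasp_force: 39.7
```

Call:
step_arm(motion=[{"claw": 40,"delta_pos": [0,0,-5],"turn": 0},{"claw": 40,"delta_pos": [0,0,-20],"turn": 0},{"claw": 40,"delta_pos": [0,0,-35],"turn": 0},{"claw": 40,"delta_pos": [0,0,-38],"turn": 0},{"claw": 40,"delta_pos": [0,0,-38],"turn": 0},{"claw": 40,"delta_pos": [0,0,-24],"turn": 0},{"claw": 40,"delta_pos": [-0.8,17.7,0],"turn": 0},{"claw": 40,"delta_pos": [-1.6,35.4,0],"turn": 0}])

```text
clock: 10.77
eef_pos: [504.8, 244.5, 217.3]
tcp_rot: [-3.138, -0.005, -0.041]
contact_force: [-0.1, -1.1, -1.5]
opening: 0.499
grasp_force: 41.1
```

Call:
step_arm(motion=[{"claw": 40,"delta_pos": [-1.6,35.4,0],"turn": 0},{"claw": 40,"delta_pos": [-1.6,35.4,0],"turn": 0},{"claw": 40,"delta_pos": [-1.6,35.4,0],"turn": 0},{"claw": 40,"delta_pos": [-1.6,35.4,0],"turn": 0},{"claw": 40,"delta_pos": [-1.6,35.4,0],"turn": 0},{"claw": 40,"delta_pos": [-1.6,35.4,0],"turn": 0},{"claw": 40,"delta_pos": [-1.6,35.4,0],"turn": 0},{"claw": 40,"delta_pos": [-1.6,35.4,0],"turn": 0}])

```text
clock: 11.43
eef_pos: [477.6, -42.0, 215.0]
tcp_rot: [3.142, -0.001, -0.043]
contact_force: [1.2, 0.3, -1.4]
opening: 0.503
grasp_force: 41.1
```

Call:
step_arm(motion=[{"claw": 40,"delta_pos": [-0.8,17.7,0],"turn": 0},{"claw": 40,"delta_pos": [0,0,0],"turn": 0},{"claw": 40,"delta_pos": [0,0,0],"turn": 0},{"claw": 40,"delta_pos": [0,0,0],"turn": 0}])

```text
clock: 11.77
eef_pos: [476.5, -57.7, 214.6]
tcp_rot: [-3.141, -0.0, -0.044]
contact_force: [0.3, 0.6, -1.8]
opening: 0.503
grasp_force: 41.1
```

Call:
step_arm(motion=[{"claw": 40,"delta_pos": [1,0,15],"turn": 0},{"claw": 40,"delta_pos": [0,0,25],"turn": 0},{"claw": 40,"delta_pos": [0,0,25],"turn": 0},{"claw": 40,"delta_pos": [0,0,18],"turn": 0},{"claw": 40,"delta_pos": [0,0,7],"turn": 0},{"claw": 40,"delta_pos": [0,0,2],"turn": 0},{"claw": 40,"delta_pos": [0,0,2],"turn": 0},{"claw": 40,"delta_pos": [0,0,0],"turn": 0}])

```text
clock: 12.43
eef_pos: [478.2, -57.8, 121.0]
tcp_rot: [3.142, -0.001, -0.043]
contact_force: [0.1, 0.0, -0.7]
opening: 0.502
grasp_force: 41.1
```

Call:
step_arm(motion=[{"claw": 40,"delta_pos": [0,0,1.5],"turn": 0},{"claw": 40,"delta_pos": [0,0,1.5],"turn": 0},{"claw": 40,"delta_pos": [0,0,1.5],"turn": 0}])

```text
clock: 12.68
eef_pos: [478.0, -58.2, 116.4]
tcp_rot: [3.142, -0.001, -0.043]
contact_force: [0.6, 0.5, -1.0]
opening: 0.503
grasp_force: 41.1
```

Call:
step_arm(motion=[{"claw": 40,"delta_pos": [0,0,1.5],"turn": 0},{"claw": 40,"delta_pos": [0,0,1.5],"turn": 0},{"claw": 40,"delta_pos": [0,0,1.5],"turn": 0}])

```text
clock: 12.93
eef_pos: [477.6, -58.2, 111.2]
tcp_rot: [3.142, -0.0, -0.043]
contact_force: [0.3, -0.3, -0.7]
opening: 0.504
grasp_force: 41.1
```

Call:
step_arm(motion=[{"claw": 40,"delta_pos": [0,0,1.5],"turn": 0},{"claw": 40,"delta_pos": [0,0,1.5],"turn": 0},{"claw": 40,"delta_pos": [0,0,1.5],"turn": 0}])

```text
clock: 13.18
eef_pos: [477.5, -58.1, 106.6]
tcp_rot: [-3.142, 0.0, -0.043]
contact_force: [-0.8, -0.7, -1.2]
opening: 0.502
grasp_force: 41.1
```

Call:
step_arm(motion=[{"claw": 40,"delta_pos": [0,0,1.5],"turn": 0},{"claw": 40,"delta_pos": [0,0,1.5],"turn": 0},{"claw": 40,"delta_pos": [0,0,1.5],"turn": 0}])

```text
clock: 13.43
eef_pos: [477.5, -58.1, 102.1]
tcp_rot: [-3.142, 0.0, -0.043]
contact_force: [0.2, 1.3, -1.5]
opening: 0.501
grasp_force: 41.1
```

Call:
step_arm(motion=[{"claw": 40,"delta_pos": [0,0,1.5],"turn": 0},{"claw": 40,"delta_pos": [0,0,1.5],"turn": 0},{"claw": 40,"delta_pos": [0,0,1.5],"turn": 0}])

```text
clock: 13.68
eef_pos: [477.6, -58.1, 97.6]
tcp_rot: [3.142, 0.0, -0.043]
contact_force: [0.1, 0.1, -1.1]
opening: 0.503
grasp_force: 41.1
```

Call:
step_arm(motion=[{"claw": 40,"delta_pos": [0,0,1.5],"turn": 0},{"claw": 40,"delta_pos": [0,0,1.5],"turn": 0},{"claw": 40,"delta_pos": [0,0,1.5],"turn": 0}])

```text
clock: 13.93
eef_pos: [477.5, -58.1, 93.1]
tcp_rot: [-3.142, 0.0, -0.043]
contact_force: [-0.4, 0.1, 0.0]
opening: 0.499
grasp_force: 41.1
```

Call:
step_arm(motion=[{"claw": 40,"delta_pos": [0,0,1.5],"turn": 0},{"claw": 40,"delta_pos": [0,0,0],"turn": 0}])

```text
clock: 14.1
eef_pos: [477.5, -58.1, 91.6]
tcp_rot: [3.142, 0.0, -0.043]
contact_force: [0.6, -0.3, 1.1]
opening: 0.501
grasp_force: 41.1
```

Call:
step_arm(motion=[{"claw": 40,"delta_pos": [0,0,1],"turn": 0},{"claw": 40,"delta_pos": [0,0,0],"turn": 0},{"claw": 40,"delta_pos": [0,0,0],"turn": 0}])

```text
clock: 14.35
eef_pos: [477.7, -58.1, 90.9]
tcp_rot: [3.142, -0.0, -0.043]
contact_force: [-0.3, 0.3, 2.8]
opening: 0.5
grasp_force: 41.3
```

Call:
step_arm(motion=[{"claw": 40,"delta_pos": [0,0,-1],"turn": 0},{"claw": 40,"delta_pos": [0,0,0],"turn": 0},{"claw": 48,"delta_pos": [0,0,0],"turn": 0},{"claw": 56,"delta_pos": [0,0,0],"turn": 0},{"claw": 70,"delta_pos": [0,0,0],"turn": 0},{"claw": 80,"delta_pos": [0,0,0],"turn": 0},{"claw": 80,"delta_pos": [0,0,-5],"turn": 0},{"claw": 80,"delta_pos": [0,0,-20],"turn": 0}])

```text
clock: 15.02
eef_pos: [475.7, -57.9, 115.1]
tcp_rot: [-3.141, 0.005, -0.043]
contact_force: [0.4, 0.1, -0.7]
opening: 0.938
grasp_force: 0.0
```

Call:
step_arm(motion=[{"claw": 80,"delta_pos": [0,0,-35],"turn": 0},{"claw": 80,"delta_pos": [0,0,-35],"turn": 0},{"claw": 80,"delta_pos": [0,0,-35],"turn": 0},{"claw": 0,"delta_pos": [0,0,-35],"turn": 0},{"claw": 0,"delta_pos": [0,0,-35],"turn": 0},{"claw": 0,"delta_pos": [0,0,-35],"turn": 0},{"claw": 0,"delta_pos": [0,0,-35],"turn": 0},{"claw": 0,"delta_pos": [0,0,0],"turn": 0}])

```text
clock: 15.68
eef_pos: [480.1, -58.4, 369.2]
tcp_rot: [3.141, -0.011, -0.043]
contact_force: [0.9, 0.3, 0.2]
opening: 0.226
grasp_force: 0.0
```

```bash
python3 - <<'E'
from h import *
print(sense()["eef_pos"])
f=grab_frame("side");a=cv2.resize(f["img"][80:270,220:440],(440,380))
f=grab_frame("top");b=cv2.resize(f["img"][140:280,300:500],(357,250));b=cv2.copyMakeBorder(b,0,130,0,0,0)
cv2.imwrite("pics/after2.png",cv2.cvtColor(cv2.convertScaleAbs(np.hstack([a,b]),alpha=1.5),cv2.COLOR_RGB2BGR))
E
```

```text
[480.07670338 -58.41310024 369.17455547]
```

View pics/after2.png

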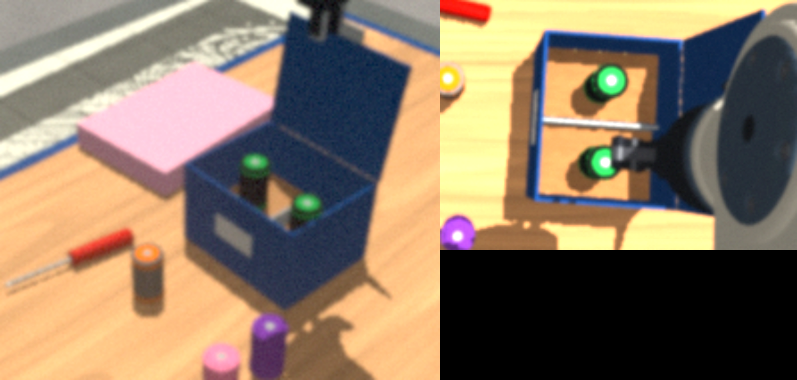

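Both rollers stand upright in their bays (256,165 and 306,207 in the left half). Next I move behind the lid.

Call:
step_arm(motion=[{"claw": 0,"delta_pos": [10,20,0],"turn": 0},{"claw": 0,"delta_pos": [10,35,0],"turn": 0},{"claw": 0,"delta_pos": [10,35,0],"turn": 0},{"claw": 0,"delta_pos": [10,35,0],"turn": 0},{"claw": 0,"delta_pos": [9,35,0],"turn": 0},{"claw": 0,"delta_pos": [0,25,0],"turn": 0},{"claw": 0,"delta_pos": [0,0,0],"turn": 0},{"claw": 0,"delta_pos": [0,0,0],"turn": 0}])

```text
clock: 16.45
eef_pos: [517.6, -245.7, 359.8]
tcp_rot: [-3.14, 0.003, -0.046]
contact_force: [0.3, 1.1, 0.4]
opening: -0.001
grasp_force: 0.0
```

Call:
step_arm(motion=[{"claw": 0,"delta_pos": [4,0,15],"turn": 0},{"claw": 0,"delta_pos": [0,0,30],"turn": 0},{"claw": 0,"delta_pos": [0,0,22],"turn": 0},{"claw": 0,"delta_pos": [0,0,5],"turn": 0},{"claw": 0,"delta_pos": [0,-15,0],"turn": 0},{"claw": 0,"delta_pos": [0,-15,0],"turn": 0},{"claw": 0,"delta_pos": [0,-8,0],"turn": 0},{"claw": 0,"delta_pos": [0,0,0],"turn": 0}])

```text
clock: 17.12
eef_pos: [524.8, -204.9, 291.2]
tcp_rot: [-3.142, -0.002, -0.041]
contact_force: [-0.3, -0.6, -0.8]
opening: 0.005
grasp_force: 0.0
```

Call:
step_arm(motion=[{"claw": 0,"delta_pos": [0,-8,0],"turn": 0},{"claw": 0,"delta_pos": [0,-8,0],"turn": 0},{"claw": 0,"delta_pos": [0,-8,0],"turn": 0},{"claw": 0,"delta_pos": [0,-8,0],"turn": 0}])

```text
clock: 17.45
eef_pos: [526.3, -175.5, 292.2]
tcp_rot: [3.14, -0.003, -0.043]
contact_force: [-5.5, -1.7, 17.6]
opening: -0.001
grasp_force: 8.4
```

```bash
python3 - <<'E'
from h import *
f=grab_frame("side");a=cv2.resize(f["img"][50:200,300:460],(427,400),interpolation=cv2.INTER_CUBIC)
f=grab_frame("top");b=cv2.resize(f["img"][140:280,360:500],(370,370),interpolation=cv2.INTER_CUBIC);b=cv2.copyMakeBorder(b,0,30,0,0,0)
s=sense();print(s["contact_force"],s["wrist_torque"],s["eef_pos"],s["grasp_force"])
cv2.imwrite("pics/lid1.png",cv2.cvtColor(cv2.convertScaleAbs(np.hstack([a,b]),alpha=1.7),cv2.COLOR_RGB2BGR))
E
```

```text
[-4.14010643  0.47069581 14.97625937] [0.33428711 0.56363807 0.07302999] [ 526.32851162 -174.62018577  292.34658206] 6.176929733483121
```

View pics/lid1.png

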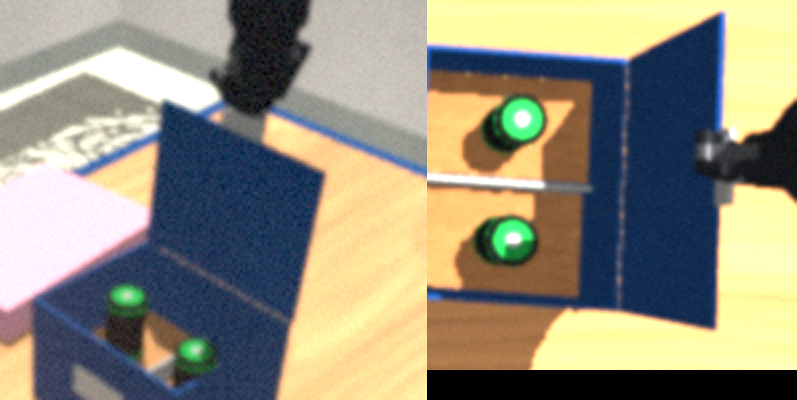

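The side half shows the gripper at (245,95) right at the lid's tab (245,125). In the top half the fingertips appear at (712,150), by the lid edge. I'll check numerically where the tip and tab project.

```bash
python3 - <<'E'
from h import *
f=grab_frame("top");g=grab_frame("side");e=sense()["eef_pos"]
T=lambda X:tuple(np.round([(lambda p:((p[0]-360)*370/140,(p[1]-140)*370/140))(proj(f,X)),(lambda p:((p[0]-300)*427/160,(p[1]-50)*400/150))(proj(g,X))],0).ravel())
for dz in(-8,0,30,65):print("tcp+",dz,T(e+[0,0,dz]))
c=np.array([525.7,-145]);u=np.array([.043,.999]);w=np.array([.999,-.043])
for th in(1.55,1.65,1.73,1.8):
    for l,r,k in(("edgeL",170,105),("edgeR",170,-105),("tabL",189,25),("tabR",189,-25)):
        p=c+u*r*np.cos(th)+w*k;print(th,l,T([*p,135+r*np.sin(th)]))
E
```

```text
tcp+ -8 (np.float64(310.0), np.float64(170.0), np.float64(248.0), np.float64(145.0))
tcp+ 0 (np.float64(316.0), np.float64(169.0), np.float64(249.0), np.float64(138.0))
tcp+ 30 (np.float64(336.0), np.float64(165.0), np.float64(253.0), np.float64(110.0))
tcp+ 65 (np.float64(363.0), np.float64(160.0), np.float64(257.0), np.float64(77.0))
1.55 edgeL (np.float64(278.0), np.float64(9.0), np.float64(152.0), np.float64(101.0))
1.55 edgeR (np.float64(268.0), np.float64(330.0), np.float64(316.0), np.float64(178.0))
1.55 tabL (np.float64(285.0), np.float64(125.0), np.float64(212.0), np.float64(111.0))
1.55 tabR (np.float64(283.0), np.float64(204.0), np.float64(252.0), np.float64(129.0))
1.65 edgeL (np.float64(303.0), np.float64(11.0), np.float64(164.0), np.float64(97.0))
1.65 edgeR (np.float64(294.0), np.float64(331.0), np.float64(327.0), np.float64(172.0))
1.65 tabL (np.float64(314.0), np.float64(127.0), np.float64(225.0), np.float64(106.0))
1.65 tabR (np.float64(312.0), np.float64(206.0), np.float64(264.0), np.float64(123.0))
1.73 edgeL (np.float64(322.0), np.float64(13.0), np.float64(173.0), np.float64(95.0))
1.73 edgeR (np.float64(314.0), np.float64(332.0), np.float64(336.0), np.float64(169.0))
1.73 tabL (np.float64(337.0), np.float64(129.0), np.float64(235.0), np.float64(103.0))
1.73 tabR (np.float64(335.0), np.float64(208.0), np.float64(274.0), np.float64(120.0))
1.8 edgeL (np.float64(338.0), np.float64(15.0), np.float64(180.0), np.float64(94.0))
1.8 edgeR (np.float64(330.0), np.float64(333.0), np.float64(343.0), np.float64(167.0))
1.8 tabL (np.float64(355.0), np.float64(131.0), np.float64(243.0), np.float64(102.0))
1.8 tabR (np.float64(353.0), np.float64(209.0), np.float64(282.0), np.float64(119.0))
```

The lid has moved to about 1.64 rad, but the gripper's wide outer knuckle rides on the tab, which explains the upward force. I'll raise, back off and turn the gripper a quarter so the knuckles lie along the lid's width.

Call:
step_arm(motion=[{"claw": 0,"delta_pos": [0,0,-12],"turn": 0},{"claw": 0,"delta_pos": [0,15,-5],"turn": 0},{"claw": 0,"delta_pos": [0,25,0],"turn": 0},{"claw": 0,"delta_pos": [0,15,0],"turn": -0.06},{"claw": 0,"delta_pos": [0,0,0],"turn": -0.12},{"claw": 0,"delta_pos": [0,0,0],"turn": -0.12},{"claw": 0,"delta_pos": [0,0,0],"turn": -0.12},{"claw": 0,"delta_pos": [0,0,0],"turn": -0.12}])

```text
clock: 18.32
eef_pos: [523.2, -230.3, 307.3]
tcp_rot: [3.141, -0.0, 0.502]
contact_force: [0.8, 0.2, -0.5]
opening: 0.003
grasp_force: 0.0
```

Call:
step_arm(motion=[{"claw": 0,"delta_pos": [0,0,0],"turn": -0.12},{"claw": 0,"delta_pos": [0,0,0],"turn": -0.12},{"claw": 0,"delta_pos": [0,0,0],"turn": -0.12},{"claw": 0,"delta_pos": [0,0,0],"turn": -0.12},{"claw": 0,"delta_pos": [0,0,0],"turn": -0.12},{"claw": 0,"delta_pos": [0,0,0],"turn": -0.12},{"claw": 0,"delta_pos": [0,0,0],"turn": -0.12},{"claw": 0,"delta_pos": [0,0,0],"turn": -0.12}])

```text
clock: 18.98
eef_pos: [523.3, -230.1, 307.4]
tcp_rot: [3.141, 0.0, 1.463]
contact_force: [0.1, -0.3, 0.4]
opening: 0.002
grasp_force: 0.0
```

Call:
step_arm(motion=[{"claw": 0,"delta_pos": [0,0,0],"turn": -0.07},{"claw": 0,"delta_pos": [0,0,0],"turn": 0}])

```text
clock: 19.15
eef_pos: [523.3, -230.1, 307.4]
tcp_rot: [3.141, 0.0, 1.53]
contact_force: [0.9, 0.0, 0.6]
opening: -0.002
grasp_force: 0.0
```

Call:
step_arm(motion=[{"claw": 0,"delta_pos": [15,0,0],"turn": 0},{"claw": 0,"delta_pos": [20,0,0],"turn": 0},{"claw": 0,"delta_pos": [12,0,2],"turn": 0},{"claw": 0,"delta_pos": [8,0,2],"turn": 0},{"claw": 0,"delta_pos": [8,0,0],"turn": 0},{"claw": 0,"delta_pos": [8,0,0],"turn": 0}])

```text
clock: 19.65
eef_pos: [526.2, -158.8, 302.8]
tcp_rot: [-3.141, 0.001, 1.527]
contact_force: [-0.2, -1.7, 1.0]
opening: 0.002
grasp_force: 0.9
```

Call:
step_arm(motion=[{"claw": 0,"delta_pos": [12,0,0.5],"turn": 0},{"claw": 0,"delta_pos": [12,0,0.5],"turn": 0},{"claw": 0,"delta_pos": [15.5,0,3.5],"turn": 0},{"claw": 0,"delta_pos": [15.5,0,4],"turn": 0}])

```text
clock: 19.98
eef_pos: [529.0, -103.4, 294.5]
tcp_rot: [3.141, 0.0, 1.526]
contact_force: [1.0, -1.5, -0.7]
opening: 0.002
grasp_force: 0.8
```

Call:
step_arm(motion=[{"claw": 0,"delta_pos": [14.5,0,6],"turn": 0},{"claw": 0,"delta_pos": [14.5,0,7],"turn": 0}])

```text
clock: 20.15
eef_pos: [530.2, -74.1, 281.4]
tcp_rot: [3.141, 0.0, 1.526]
contact_force: [0.1, -1.1, -0.1]
opening: -0.0
grasp_force: 0.7
```

Call:
step_arm(motion=[{"claw": 0,"delta_pos": [13,0,9],"turn": 0},{"claw": 0,"delta_pos": [13,0,10],"turn": 0},{"claw": 0,"delta_pos": [10.7,0,12],"turn": 0},{"claw": 0,"delta_pos": [10.7,0,12],"turn": 0}])

```text
clock: 20.48
eef_pos: [532.2, -26.7, 237.5]
tcp_rot: [3.141, -0.0, 1.527]
contact_force: [0.6, -0.3, 0.2]
opening: 0.001
grasp_force: 0.5
```

Call:
step_arm(motion=[{"claw": 0,"delta_pos": [8,0,13.5],"turn": 0},{"claw": 0,"delta_pos": [8,0,14],"turn": 0},{"claw": 0,"delta_pos": [5,0,14],"turn": 0},{"claw": 0,"delta_pos": [4,0,14],"turn": 0}])

```text
clock: 20.82
eef_pos: [533.0, -1.7, 181.6]
tcp_rot: [-3.141, -0.001, 1.527]
contact_force: [0.5, 0.3, 1.9]
opening: 0.001
grasp_force: 0.4
```

Call:
step_arm(motion=[{"claw": 0,"delta_pos": [1,0,10],"turn": 0},{"claw": 0,"delta_pos": [0,0,10],"turn": 0},{"claw": 0,"delta_pos": [0,0,6],"turn": 0},{"claw": 0,"delta_pos": [0,0,2],"turn": 0},{"claw": 0,"delta_pos": [0,0,1],"turn": 0},{"claw": 0,"delta_pos": [0,0,0],"turn": 0}])

```text
clock: 21.32
eef_pos: [533.3, -2.3, 153.9]
tcp_rot: [3.141, 0.0, 1.526]
contact_force: [-0.7, 0.3, 0.4]
opening: -0.0
grasp_force: 0.0
```

Call:
step_arm(motion=[{"claw": 0,"delta_pos": [0,0,1.5],"turn": 0},{"claw": 0,"delta_pos": [0,0,1.5],"turn": 0},{"claw": 0,"delta_pos": [0,0,1],"turn": 0}])

```text
clock: 21.57
eef_pos: [533.6, -2.1, 150.1]
tcp_rot: [3.14, -0.0, 1.527]
contact_force: [0.6, 0.7, 0.2]
opening: 0.001
grasp_force: 0.3
```

Call:
step_arm(motion=[{"claw": 0,"delta_pos": [0,0,1],"turn": 0},{"claw": 0,"delta_pos": [0,0,1],"turn": 0},{"claw": 0,"delta_pos": [0,0,0],"turn": 0}])

```text
clock: 21.82
eef_pos: [533.5, -2.1, 148.5]
tcp_rot: [3.141, 0.0, 1.527]
contact_force: [-2.4, -0.6, 7.5]
opening: 0.005
grasp_force: 3.6
```

Call:
step_arm(motion=[{"claw": 0,"delta_pos": [0,0,1],"turn": 0},{"claw": 0,"delta_pos": [0,0,0],"turn": 0}])

```text
clock: 21.98
eef_pos: [533.6, -2.1, 148.4]
tcp_rot: [3.141, 0.0, 1.527]
contact_force: [-4.1, 0.2, 17.9]
opening: 0.001
grasp_force: 8.6
```

Hard stop reached at the shut height, so the lid is closed. Now I retreat and check with one last picture.

Call:
step_arm(motion=[{"claw": 0,"delta_pos": [0,0,-3],"turn": 0},{"claw": 0,"delta_pos": [0,0,-10],"turn": 0},{"claw": 0,"delta_pos": [0,0,-30],"turn": 0},{"claw": 0,"delta_pos": [0,0,-40],"turn": 0},{"claw": 0,"delta_pos": [0,0,-40],"turn": 0},{"claw": 0,"delta_pos": [0,0,-40],"turn": 0},{"claw": 0,"delta_pos": [0,0,0],"turn": 0},{"claw": 0,"delta_pos": [0,0,0],"turn": 0}])

```text
clock: 22.65
eef_pos: [534.5, -2.1, 312.8]
tcp_rot: [3.136, -0.0, 1.527]
contact_force: [0.0, 0.0, -1.6]
opening: 0.001
grasp_force: 0.0
```

```bash
python3 - <<'E'
from h import *
f=grab_frame("side");a=cv2.resize(f["img"][80:300,170:440],(491,400))
s=sense();print(s["contact_force"],s["eef_pos"])
cv2.imwrite("pics/end.png",cv2.cvtColor(cv2.convertScaleAbs(a,alpha=1.6),cv2.COLOR_RGB2BGR))
E
```

```text
[ 0.51816698  0.45607145 -1.27884439] [533.33451475  -2.0633598  310.7177907 ]
```

View pics/end.png

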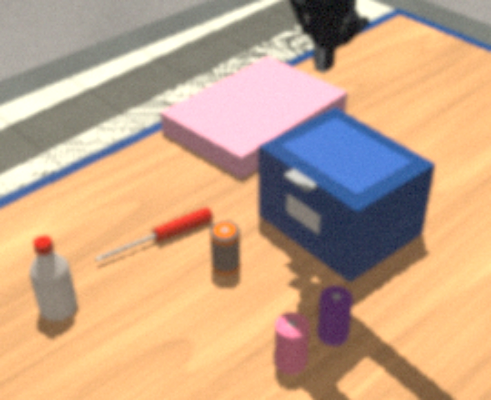

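The lid lies flat and shut (345,160). The worn roller, bottle and screwdriver are undisturbed, and the arm is clear.

```bash
python3 -c "
from rig import *
print(sign_off())"
```

```text
the job is handed in; nothing more can be done
None
```

Both green-core rollers were lowered until they touched and stood upright, one in each bay, and the lid is fully shut with the worn roller, bottle and screwdriver left alone; I handed it in at about 23 s.

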